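# Dispense two catalyst tablets into a casserole dish

### The job

Stand the white casserole dish on the bench with its bowl centred under the blue spout of the tablet dispenser and let go of it. Then dispense exactly two tablets into it: push the red-ended slide fully in to its stop, let it spring all the way back, push it fully in once more and let it spring back again. Leave the dish upright under the spout with the two tablets in it, the other tablets in the magazine, and do not disturb the other things on the bench.

Things in the scene. Friction and masses are not known exactly. Their poses are not given: they have to be found in the camera images.
- dispenser: Tablet dispenser fixed to the bench, at a new place and yaw each time: white column, aluminium deck, clear square magazine (top at 137 mm), blue spout. Origin on the bench under the magazine axis. In its frame: slide is pushed along +y, spout 47 mm along +y, column from x 52 mm, grey foot (12 mm high) x 52 to 150, y -85 to 75 mm; the -x side is open and nothing stands below deck and spout.
- magazine (a point): Point on the magazine's axis at the top face of the deck, 85 mm above the bench: the lowest tablet stands here.
- spout (a point): Centre of the open lower end of the blue spout, 60 mm above the bench (outside 42 mm along the dispenser's x, 42 mm along its y; inside 34 by 34 mm). Tablets fall out here.
- slide_push (a point): Centre of the outer face of the red round push disc on the slide's end (40 mm diameter, 8 mm thick, axis level along the dispenser's y), 89 mm above the bench, 108 mm from the magazine axis on the -y side at rest. Push this face along the dispenser's +y. The space behind it is free.
- slide (a joint): Travel of the sprung slide, m: 0 at rest (sprung out), 0.045 at the inner stop. The spring resists with about 3 N at rest, 7.5 N fully in, plus light damping (12 N per m/s); let go, it returns by itself within a second. One tablet drops late in the stroke; on full return the next falls in front of the slide.
- dish_bowl (a point): Centre of the white porcelain casserole dish's bowl, half-way up, 21 mm above the bench when standing. Bowl 68 mm outside diameter at the rim, 54 mm at the foot, 42 mm high, wall 4 mm, floor 5 mm; about 0.16 kg. Axes: z up out of the bowl; the handle points along its -x.
- dish_grip (a point): Point on the axis of the dish's straight brown handle, 95 mm from the bowl's centre, 31 mm above the bench when the dish stands. The handle is a level bar 12 mm wide, 10 mm high, from the bowl's wall to 126 mm from its centre, running along the dish's x. Same axes as the dish.
- tablet1_center (a point): Centre of the lowest tablet in the magazine, the first to drop: green disc 26 mm in diameter, 8 mm thick, 12 g.
- tablet2_center (a point): Centre of the second tablet from below: green disc 26 mm in diameter, 8 mm thick, 12 g.
- tablet3_center (a point): Centre of the third tablet from below: green disc 26 mm in diameter, 8 mm thick, 12 g.
- tablet4_center (a point): Centre of the topmost, fourth tablet: green disc 26 mm in diameter, 8 mm thick, 12 g.
- beaker: Bystander, to be left alone: white plastic beaker, 70 mm across, 85 mm high. Origin at the centre of its underside.
- stopper: Bystander, to be left alone: black rubber stopper, 34 mm across, 30 mm high. Origin at the centre of its underside.
- bottle_a: Bystander, to be left alone: amber bottle with red cap, 72 mm across, 190 mm high. Origin at the centre of its underside.
- bottle_b: Bystander, to be left alone: amber bottle with yellow cap, 72 mm across, 190 mm high. Origin at the centre of its underside.
- mortar: Bystander, to be left alone: white ceramic mortar bowl without a handle, 100 mm across, 50 mm high. Origin at the centre of its underside.
- spatula: Bystander, to be left alone: spatula, 180 mm long, lying on the bench.
- jar: Bystander, to be left alone: small glass jar with a blue cap, 50 mm across, 70 mm high. Origin at the centre of its underside.
There are look-alikes about, which are no part of the job. Leave any orange look-alike of the part that bears dish_bowl alone.

How it is judged:
By the outcome, as a careful person would: the job done as asked, in the order asked, and still so for the second after the job is handed in, with the robot touching nothing.
It also fails if it takes over 51 s, if anything falls off the work surface, if the arm or the gripper's body presses on something with over 40 N, if the wrist force passes 120 N, or if a joint passes its speed limit or range.

### The arm

A 6-joint arm with a two-finger parallel gripper is mounted at the origin on the work surface. World frame = base frame: x ahead of the robot, y to its left, z up, the work surface at z = 0. Lengths are in m, angles in rad, forces in N, time in s.
With the tool pointing down it reaches from about 0.225 to 0.875 m from the base axis. Payload 3.4 kg.
Tool frame: the origin (TCP) lies between the finger pads; the fingertips stand 8 mm ahead of it and the grasp point (between the pads) lies 11 mm behind it; z points along the fingers, y is the line along which they close (so a half turn about z gives the same grasp; the last joint's range is limited). The gripper opens to 85 mm and grips with 20 to 120 N. Pads are 22 mm wide; open, the fingers measure 114 mm over their backs; the gripper's body (76 mm by 85 mm) begins 54 mm behind the grasp point. The pads swing forward as they close: fully open they stand 13 mm farther back than shut.
Start: joints at [-1.438, 0.276, 1.505, -0, 1.361, -0.121], TCP at [0.144, -0.557, 0.218] pointing down, gripper open.
Joint ranges: [-2.89, 2.89], [-0.75, 2.08], [0.22, 2.7], [-1.18, 4.32], [0.11, 2.71], [-2.7, 2.7]. Speed limits (rad/s): [2.57, 2.57, 3.14, 3.14, 3.14, 3.14].

### API

Orientations are given as a unit quaternion [w, x, y, z].
In Python, from rig import manip gives the robot as it stands.
- The arm moves only by the tool move_arm, never from a script. Its argument "deltas" is a list that holds one entry, the list of rows, each a list of 5 numbers: the shift along the tool's x, y, z normalised to -1 to 1, where 1 is 80 cm, then the turn about the tool's z normalised to -1 to 1, where 1 is 120 degrees, then the closure, from -1 (fully open) to 1 (shut). In form: [[[tx, ty, tz, twist, grip], ...]]. A call has 1 to 12 rows; each row is the pose to reach, as a shift and turn from the pose commanded when the call began, along the tool's axes at that moment; what a row does not reach only later rows make up. A row lasts 1/10 s, in which the tool goes at most 50 mm and 8.59 degrees, less where a joint would pass 70% of its speed; a pose out of reach is approached as far as the arm can. A call with a number of a shift or a turn outside -1 to 1 is refused whole. A call with a gripper value outside its range is refused whole. The fingers move at their own pace and stop on an object; "squeeze" is the grip in N (left out, the last holds). Time passes only in rows, so rows that repeat a pose let the fingers close. It gives the time, the measured TCP pose, the force, the opening and the grip force at its end, in the units of the state.
- manip.get_state(): the state, without advancing time (a new reading comes with each control period).
- manip.get_image(name): name is "scene" or "top" or "wrist"; returns the picture (384x512x3 uint8, red, green, blue); there is no depth.
- manip.camera_params(name): a dict with "fx", "fy", "cx", "cy" (pixels), "dist" ([k1, k2, p1, p2, k3] as OpenCV has them; the pictures are not rectified), "R" (3x3) and "t" (3): a world point X has camera coordinates R X + t; the wrist camera has in their place "tool_from_camera" (4x4, takes a point from camera to tool coordinates, whose origin is the TCP and whose axes are the flange's). Camera axes: x right, y down, z forward; pixel columns grow to the right and rows downward; lengths in m; the calibration is good to about 2 mm. A picture is of the moment at which its call begins: read the wrist's pose just before it. camera_params takes no time and is no camera call.
- manip.sign_off(): hands the job in; it is judged then, once.
The state is a dict: "clock": time; "qpos": joint angles; "qd": joint speeds; "effort": joint torques, N m; "position": TCP position; "ee_rot": TCP orientation; "contact_force": force on the tool from outside, world axes, zero at the start; "moment": the same for the moment, N m; "width": finger opening in m; "gripper_force": force on a finger pad.
Only numpy, scipy, OpenCV 4.12 (cv2) and the standard library are available. Lean on these libraries where they do the work, as an engineer would, in place of code of your own. Each camera call takes 0.05 s, during which the arm holds its last target. There are 200 camera calls.

## Working session

There is one attempt and no reset: what is moved stays moved. The work goes in short steps, Python scripts to look and compute and a tool call to move; the robot and the scene stay as the last step left them, time stands still between calls to the robot, and variables do not carry over. Pictures are saved under pics/ and viewed, at most 10 in all, crops included, and the job is handed in when it is done.

Besides the shell and the picture viewer there is one more tool, called after "Request:" as a command line: name --argument value ..., lists and objects as JSON in quotes. move_arm: Moves the arm, as the interface text tells. Scaled input: -1 to 1 covers 80 cm each way for a shift and 120 degrees each way for a turn. Its arguments: {"type":"object","properties":{"deltas":{"type":"array","items":{"type":"array","items":{"type":"array","items":{"type":"number","minimum":-1,"maximum":1}}}},"squeeze":{"type":"number"}},"required":["deltas"]}

```bash
mkdir -p pics; python3 - <<'E'
from rig import manip
import cv2,numpy as np
for n in ("scene","top"):
    cv2.imwrite(f"pics/{n}0.png",manip.get_image(n)[:,:,::-1])
    p=manip.camera_params(n);R=np.array(p["R"]);print(n,p["fx"],p["cx"],p["cy"],p["dist"],-R.T@np.array(p["t"]),R[2])
print(manip.camera_params("wrist"));print(manip.get_state())
E
```

```text
scene 481.8541911912507 255.2981663577099 190.77044173826206 [-0.18730469  0.          0.          0.          0.        ] [1.46294564 0.29807485 1.04339399] [-0.69918993 -0.20033674 -0.6862934 ]
top 464.6916244296974 260.77578397061933 188.30579032570128 [-0.00449077  0.          0.          0.          0.        ] [0.24478966 0.03916813 1.43736033] [ 0.17262001 -0.02314006 -0.98471664]
{'fx': 270.6011430540597, 'fy': 270.6011430540597, 'cx': 254.76634049077242, 'cy': 191.17882318034253, 'dist': array([-0.0104344,  0.       ,  0.       ,  0.       ,  0.       ]), 'tool_from_camera': array([[-1.00193334e-03, -9.63559845e-01, -2.67490974e-01,
         6.64104127e-02],
       [ 9.99999477e-01, -9.10010247e-04, -4.67617584e-04,
         2.17679414e-04],
       [ 2.07157999e-04, -2.67491302e-01,  9.63560253e-01,
        -1.55209145e-01],
       [ 0.00000000e+00,  0.00000000e+00,  0.00000000e+00,
         1.00000000e+00]])}
{'clock': 0.1, 'qpos': array([-1.43801669e+00,  2.76542223e-01,  1.50601549e+00, -6.69260689e-07,
        1.36068865e+00, -1.20989546e-01]), 'qd': array([ 0.00011453, -0.00076777, -0.00543562, -0.00040254, -0.00034947,
       -0.0009706 ]), 'effort': array([ 2.63760348e-04, -4.17701268e+01, -2.46405780e+01, -2.38108260e-04,
        5.77310566e-03, -9.42040259e-07]), 'position': array([ 0.14429103, -0.55609405,  0.21751668]), 'ee_rot': array([-8.26838984e-04,  9.91960597e-01,  1.26544422e-01, -5.20152713e-06]), 'contact_force': array([ 0.68928827,  0.08850985, -0.22517183]), 'moment': array([-0.03723159, -0.01462062,  0.01699159]), 'gripper_force': 0.0, 'width': 0.0852027491887724}
```

View pics/top0.png

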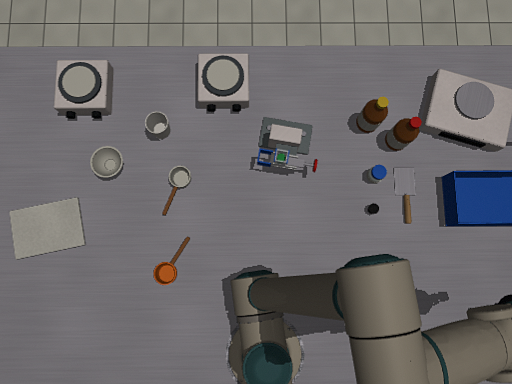

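View pics/scene0.png

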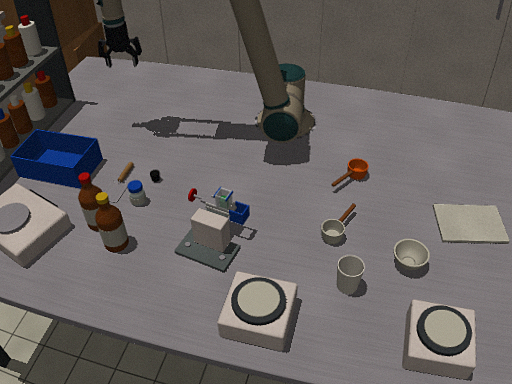

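Top view: dish bowl about (179,177) with its handle end at (166,213). Spout at (264,158), magazine at (281,157), red disc at (315,165). Image up is +x and left is +y. The scene view agrees, and the orange look-alike stands nearer the base.

```bash
cat > h.py <<'E'
from rig import manip
import cv2,numpy as np
from scipy.spatial.transform import Rotation as Ro
def cam(n,s=None):
    p=manip.camera_params(n);K=np.array([[p["fx"],0,p["cx"]],[0,p["fy"],p["cy"]],[0,0,1]])
    if n=="wrist":
        q=s["ee_rot"];T=np.eye(4);T[:3,:3]=Ro.from_quat([*q[1:],q[0]]).as_matrix();T[:3,3]=s["position"]
        M=np.linalg.inv(T@np.array(p["tool_from_camera"]));R,t=M[:3,:3],M[:3,3]
    else: R,t=np.array(p["R"]),np.array(p["t"])
    return K,np.array(p["dist"]),R,t
def ray(c,px,z):
    K,d,R,t=c;u=cv2.undistortPoints(np.array([[px]],float),K,d)[0,0]
    v=R.T@[u[0],u[1],1];o=-R.T@t
    return o+v*(z-o[2])/v[2]
def proj(c,X):
    K,d,R,t=c;return cv2.projectPoints(np.array([X],float),cv2.Rodrigues(R)[0],t,K,d)[0][0,0]
def hsv(im): return cv2.cvtColor(im,cv2.COLOR_RGB2HSV)
def blobs(m,amin=15):
    n,l,st,ce=cv2.connectedComponentsWithStats(m.astype(np.uint8))
    return [(ce[i].round(1),st[i]) for i in range(1,n) if st[i][4]>=amin],l
E
python3 - <<'E'
from h import *
im=cv2.imread("pics/top0.png")[:,:,::-1].copy();H=hsv(im);h,s,v=[H[...,i].astype(int) for i in range(3)];c=cam("top")
roi=np.zeros(h.shape,bool);roi[110:220,150:330]=1
def show(nm,m,z):
    for ce,st in blobs(m&roi)[0]: print(nm,ce,st,ray(c,ce,z).round(4))
show("red",((h<6)|(h>174))&(s>150)&(v>60),.089)
show("blue",(h>105)&(h<125)&(s>120)&(v>50),.065)
show("green",(h>45)&(h<85)&(s>80),.11)
show("brown",(h>=5)&(h<20)&(s>90),.031)
cv2.imwrite("pics/crop1.png",cv2.resize(im[105:225,150:330,::-1],None,fx=4.4,fy=4.4,interpolation=cv2.INTER_CUBIC))
print([ray(c,p,.042).round(4) for p in [(179,177),(169,177),(190,177)]])
E
```

```text
red [314.9 165.1] [313 159   4  13  30] [ 0.5497 -0.1548  0.089 ]
blue [263.2 155.7] [257 148  16  17  72] [ 0.5858 -0.0018  0.065 ]
blue [274.7 154.1] [274 148   3  14  15] [ 0.5905 -0.0369  0.065 ]
green [280.8 156.8] [277 153   9   8  54] [ 0.5709 -0.0522  0.11  ]
brown [169.5 200. ] [163 186  15  29 113] [0.458  0.2848 0.031 ]
[array([0.5269, 0.2555, 0.042 ]), array([0.5272, 0.2859, 0.042 ]), array([0.5266, 0.222 , 0.042 ])]
```

View pics/crop1.png

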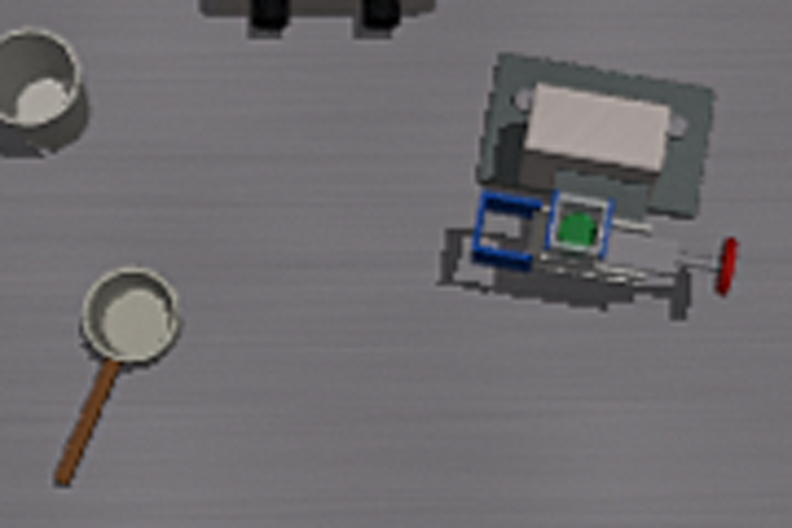

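Request:
move_arm --deltas '[[[0.42,-0.35,-0.066,-0.833,-1],[0.42,-0.35,-0.066,-0.833,-1],[0.42,-0.35,-0.066,-0.833,-1],[0.42,-0.35,-0.066,-0.833,-1],[0.42,-0.35,-0.066,-0.833,-1],[0.42,-0.35,-0.066,-0.833,-1],[0.42,-0.35,-0.066,-0.833,-1],[0.42,-0.35,-0.066,-0.833,-1],[0.42,-0.35,-0.066,-0.833,-1],[0.42,-0.35,-0.066,-0.833,-1],[0.42,-0.35,-0.066,-0.833,-1],[0.42,-0.35,-0.066,-0.833,-1]]]'

```text
clock: 1.3
position: [0.3994, -0.2004, 0.2708]
ee_rot: [-0.0, 0.538, 0.843, -0.0]
contact_force: [-0.0, 0.5, -1.0]
width: 0.0851
gripper_force: 0.0
```

```bash
cat >> h.py <<'E'
def todo(target,yaw):
    s=manip.get_state();q=s["ee_rot"];R=Ro.from_quat([*q[1:],q[0]]).as_matrix()
    cy=np.degrees(np.arctan2(R[1,0],R[0,0]));dy=(yaw-cy+180)%360-180
    d=R.T@(np.array(target)-s["position"])
    print("clock",round(s["clock"],2),"pos",s["position"].round(4),"yaw",cy.round(2),"w",round(s["width"],4),"F",s["contact_force"].round(1),"q6",s["qpos"][5].round(2))
    print("shift/0.8",(d/.8).round(4),"twist",round(-dy/120,4),"dyaw",dy.round(2))
E
python3 -c "
from h import *
todo((.5,-.05,.27),170)"
```

```text
clock 1.3 pos [ 0.3994 -0.2004  0.2708] yaw 114.87 w 0.0851 F [-0.   0.5 -1. ] q6 -1.05
shift/0.8 [0.1177 0.1932 0.0009] twist -0.4594 dyaw 55.13
```

Request:
move_arm --deltas '[[[0.118,0.193,0,-0.459,-1],[0.118,0.193,0,-0.459,-1],[0.118,0.193,0,-0.459,-1],[0.118,0.193,0,-0.459,-1],[0.118,0.193,0,-0.459,-1],[0.118,0.193,0,-0.459,-1],[0.118,0.193,0,-0.459,-1],[0.118,0.193,0,-0.459,-1],[0.118,0.193,0,-0.459,-1]]]'

```text
clock: 2.2
position: [0.5004, -0.0512, 0.2708]
ee_rot: [-0.0, 0.091, 0.996, 0.0]
contact_force: [0.1, -0.2, 0.1]
width: 0.0852
gripper_force: 0.0
```

```bash
python3 - <<'E'
from h import *
todo((.44,.29,.27),160)
s=manip.get_state();im=manip.get_image("wrist");cv2.imwrite("pics/w1.png",im[:,:,::-1]);np.save("w1.npy",np.r_[s["position"],s["ee_rot"]])
E
```

```text
clock 2.2 pos [ 0.5004 -0.0512  0.2708] yaw 169.5 w 0.0852 F [ 0.1 -0.2  0.1] q6 -1.63
shift/0.8 [0.152  0.4056 0.0011] twist 0.0792 dyaw -9.5
```

View pics/w1.png

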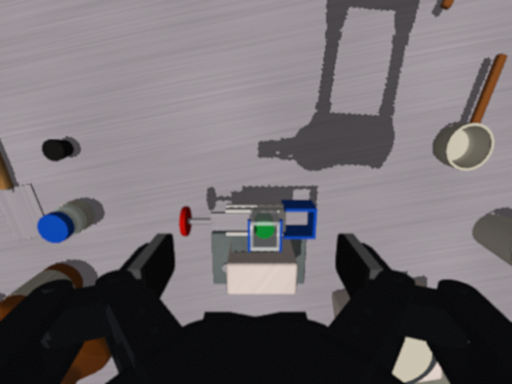

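Wrist view: red disc at about (186,221), magazine top square at (265,234), spout at (300,219) and dish bowl at (468,146). The space around the disc and in front of the spout is clear.

```bash
python3 - <<'E'
from h import *
a=np.load("w1.npy");c=cam("wrist",dict(position=a[:3],ee_rot=a[3:]))
im=cv2.imread("pics/w1.png")[:,:,::-1].copy();H=hsv(im);h,s,v=[H[...,i].astype(int) for i in range(3)]
roi=np.zeros(h.shape,bool);roi[180:300,170:330]=1
R=((h<6)|(h>174))&(s>150)&(v>60)&roi;B=(h>105)&(h<130)&(s>120)&(v>50)&roi
G=(h>45)&(h<85)&(s>80)&roi
for nm,m,z in(("red",R,.089),("blue",B,.085),("green",G,.117)):
    for ce,st in blobs(m)[0]:
        print(nm,ce,st,ray(c,ce,z).round(4))
n,l,st,ce=cv2.connectedComponentsWithStats(B.astype(np.uint8))
for i in range(1,n):
    if st[i][4]>60:
        pts=np.argwhere(l==i)[:,::-1].astype(np.float32);r=cv2.minAreaRect(pts);print(r,[ray(c,p,.085).round(4) for p in cv2.boxPoints(r)])
cv2.imwrite("pics/w1c.png",cv2.resize(im[190:300,170:330,::-1],None,fx=5,fy=5,interpolation=cv2.INTER_CUBIC))
E
```

```text
red [184.4 221. ] [180 207  11  29 232] [ 0.5478 -0.1563  0.089 ]
blue [299.1 221.2] [279 200  38  52 976] [ 0.5777 -0.0056  0.085 ]
blue [248.3 236.4] [247 220   4  32  74] [ 0.5871 -0.0772  0.085 ]
green [264.1 230.9] [255 225  20  14 239] [ 0.5689 -0.0531  0.117 ]
((297.80303955078125, 225.60655212402344), (36.013519287109375, 51.97296142578125), 1.847610354423523) [array([ 0.6166, -0.0394,  0.085 ]), array([ 0.5423, -0.0251,  0.085 ]), array([0.5526, 0.0213, 0.085 ]), array([0.6276, 0.0097, 0.085 ])]
((248.0977325439453, 235.52911376953125), (31.048362731933594, 2.804992198944092), 88.15238952636719) [array([ 0.563 , -0.0754,  0.085 ]), array([ 0.5636, -0.0717,  0.085 ]), array([ 0.6092, -0.0791,  0.085 ]), array([ 0.6087, -0.0829,  0.085 ])]
```

View pics/w1c.png

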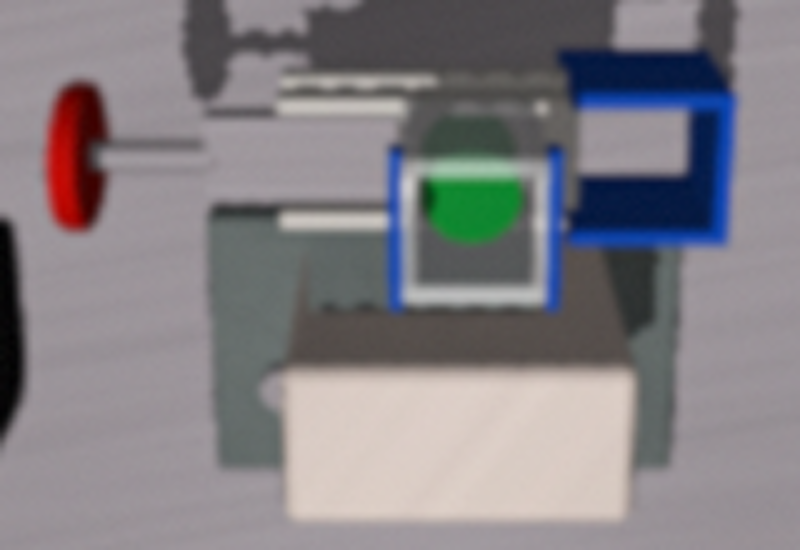

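```bash
python3 - <<'E'
from h import *
a=np.load("w1.npy");c=cam("wrist",dict(position=a[:3],ee_rot=a[3:]))
P=lambda x,y,z:ray(c,(170+x/5-.4,190+y/5-.4),z)
m=P(476,230,.137);d=P(77,156,.089)
ct=cam("top");mt=ray(ct,(150+581/4.4-.4,105+226/4.4-.4),.137);dt=ray(ct,(314.9,165.1),.089)
for m,d in((m,d),(mt,dt)):
    u=(m-d)[:2];L=np.hypot(*u);u/=L
    print("mag",m.round(4),"disc",d.round(4),"L",L.round(4),"yaw",np.degrees(np.arctan2(-u[0],u[1])).round(2), "spout",(m[:2]+.047*u).round(4))
for z in(.081,.085): 
    e=[P(562,92,z),P(735,92,z),P(728,245,z),P(562,245,z)];print(z,[q[:2].round(4) for q in e],np.hypot(*(e[1]-e[2])[:2]))
for q in((288,370),(635,365),(628,520),(290,520)):print("coltop?",P(*q,.137).round(4))
e=[P(220,466,.012),P(672,466,.012)];print("foot back",e,np.hypot(*(e[0]-e[1])[:2]))
# dish
b=ray(ct,(150+131/4.4-.4,105+316/4.4-.4),.042);t=ray(ct,(150+62/4.4-.4,105+483/4.4-.4),.036)
print("dish",b,t,np.hypot(*(b-t)[:2]))
E
```

```text
mag [ 0.5661 -0.0524  0.137 ] disc [ 0.5476 -0.1555  0.089 ] L 0.1047 yaw -10.17 spout [ 0.5744 -0.0062]
mag [ 0.5667 -0.0528  0.137 ] disc [ 0.5497 -0.1548  0.089 ] L 0.1034 yaw -9.43 spout [ 0.5744 -0.0064]
0.081 [array([ 0.5564, -0.0252]), array([0.5649, 0.0206]), array([0.6092, 0.0132]), array([ 0.6007, -0.0322])] 0.04493655370940426
0.085 [array([ 0.5549, -0.0253]), array([0.5634, 0.0199]), array([0.6072, 0.0126]), array([ 0.5988, -0.0323])] 0.04441563808718562
coltop? [ 0.5938 -0.103   0.137 ]
coltop? [ 0.6077 -0.0211  0.137 ]
coltop? [ 0.65   -0.0289  0.137 ]
coltop? [ 0.6347 -0.1113  0.137 ]
foot back [array([ 0.69585107, -0.16188313,  0.012     ]), array([ 0.72489675, -0.00605368,  0.012     ])] 0.15851330735324373
dish [0.52874527 0.25436083 0.042     ] [0.4135017  0.30057886 0.036     ] 0.12416596037827045
```

Both views agree: dispenser yaw about -10.2°, magazine (0.566,-0.0525), spout (0.574,-0.006), disc (0.548,-0.155). The lengths match the given sizes (104 and 124 mm).

```bash
python3 -c "
from h import *
todo((.4405,.2897,.12),158.1)"
```

```text
clock 2.25 pos [ 0.5005 -0.0513  0.2709] yaw 169.51 w 0.0855 F [-0.  -0.6 -0.8] q6 -1.63
shift/0.8 [0.1513 0.4055 0.1887] twist 0.0951 dyaw -11.41
```

Request:
move_arm --deltas '[[[0.151,0.405,0.1,0.095,-1],[0.151,0.405,0.1,0.095,-1],[0.151,0.405,0.1,0.095,-1],[0.151,0.405,0.1,0.095,-1],[0.151,0.405,0.1,0.095,-1],[0.151,0.405,0.1,0.095,-1],[0.151,0.405,0.1,0.095,-1],[0.151,0.405,0.188,0.095,-1],[0.151,0.405,0.188,0.095,-1],[0.151,0.405,0.188,0.095,-1],[0.151,0.405,0.188,0.095,-1]]]'

```text
clock: 3.35
position: [0.4409, 0.2892, 0.121]
ee_rot: [0.0, 0.19, 0.982, -0.0]
contact_force: [0.8, -0.3, 0.5]
width: 0.0855
gripper_force: 0.0
```

```bash
python3 - <<'E'
from h import *
todo((.4405,.2897,.021),158.1)
s=manip.get_state();c=cam("wrist",s);im=manip.get_image("wrist")
H=hsv(im);h,sa,v=[H[...,i].astype(int) for i in range(3)]
m=(h>=5)&(h<20)&(sa>90)
for ce,st in blobs(m,150)[0]:print(ce,st,ray(c,ce,.034).round(4))
n,l,st,ce=cv2.connectedComponentsWithStats(m.astype(np.uint8));i=min((i for i in range(1,n) if st[i][4]>150),key=lambda i:abs(ce[i][0]-256))
pts=np.argwhere(l==i)[:,::-1].astype(np.float32);vx,vy,x0,y0=cv2.fitLine(pts,2,0,.01,.01).ravel()
p=(pts-[x0,y0])@[vx,vy];A,B=[ray(c,(x0+k*vx,y0+k*vy),.036) for k in(p.min(),p.max())]
print(A,B,np.degrees(np.arctan2(*(B-A)[1::-1])),np.hypot(*(B-A)[:2]))
cv2.imwrite("pics/w2.png",im[:,:,::-1])
E
```

```text
clock 3.35 pos [0.4409 0.2892 0.121 ] yaw 158.15 w 0.0855 F [ 0.8 -0.3  0.5] q6 -0.74
shift/0.8 [0.0007 0.0005 0.125 ] twist 0.0004 dyaw -0.05
[153.7  52.6] [ 140    0   53  120 1948] [0.2995 0.256  0.034 ]
[256.6 206.8] [ 250  160   14   94 1129] [0.454  0.2847 0.034 ]
[0.49776964 0.26664393 0.036     ] [0.41262546 0.30167189 0.036     ] 157.63794145283322 0.09206784744210914
```

View pics/w2.png

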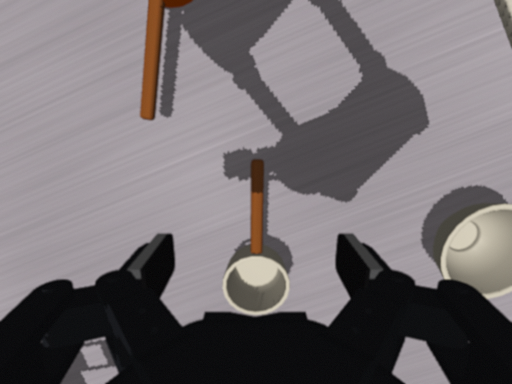

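The handle lies central between the fingers, from (257,160) to (257,253). The orange handle ends at (148,118), clear of the descent.

Request:
move_arm --deltas '[[[0.0,0.0,0.0,0.004,-0.3],[0.0,0.0,0.06,0.004,-0.3],[0.0,0.0,0.1,0.004,-0.3],[0.0,0.0,0.124,0.004,-0.3],[0.0,0.0,0.124,0.004,-0.3],[0.0,0.0,0.124,0.004,1],[0.0,0.0,0.124,0.004,1],[0.0,0.0,0.124,0.004,1],[0.0,0.0,0.124,0.004,1],[0.0,0.0,0.124,0.004,1],[0.0,0.0,0.124,0.004,1]]]' --squeeze 80

```text
clock: 4.5
position: [0.4407, 0.2894, 0.0218]
ee_rot: [0.0, 0.193, 0.981, 0.0]
contact_force: [0.2, 0.3, 1.0]
width: -0.0003
gripper_force: 0.3
```

```bash
python3 -c "
from h import *
todo((.4405,.2897,.027),158.1)"
```

```text
clock 4.5 pos [0.4407 0.2894 0.0218] yaw 157.7 w -0.0003 F [0.2 0.3 1. ] q6 -0.73
shift/0.8 [ 0.0003  0.0003 -0.0065] twist -0.0033 dyaw 0.4
```

```bash
python3 - <<'E'
from h import *
print(manip.get_state()["width"],manip.get_state()["gripper_force"])
a=manip.get_image("wrist");b=manip.get_image("top")
cv2.imwrite("pics/w3.png",np.hstack([a[:,100:420],cv2.resize(b[130:250,130:230],(320,384))])[:,:,::-1])
E
```

```text
-0.00031509492338182334 0.29670556701603346
```

View pics/w3.png

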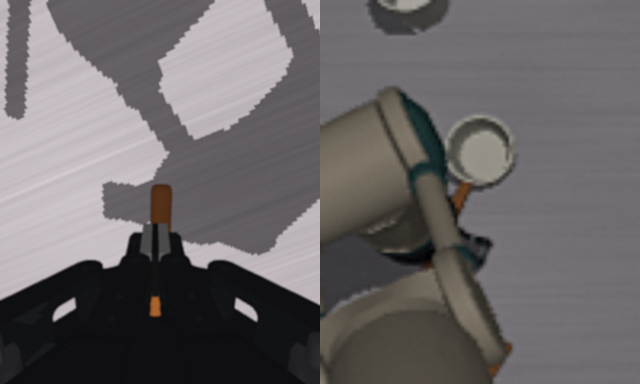

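The fingers read shut with no grip force, yet the handle still shows at (162,185) and through the gap at (155,305). I'll test with a 10 mm lift.

Request:
move_arm --deltas '[[[0.0,0.0,-0.006,0,1],[0.0,0.0,-0.0125,0,1],[0.0,0.0,-0.0125,0,1],[0.0,0.0,-0.0125,0,1]]]'

```text
clock: 5.0
position: [0.4406, 0.2893, 0.0317]
ee_rot: [0.0, 0.193, 0.981, 0.0]
contact_force: [-1.1, 0.8, -0.0]
width: -0.0002
gripper_force: 0.0
```

```bash
python3 - <<'E'
from h import *
todo((.4405,.2897,.021),158.1)
s=manip.get_state();print(s["gripper_force"],s["moment"])
c=cam("wrist",s);a=manip.get_image("wrist");b=manip.get_image("scene")
for y in(-.006,0,.006): 
    q=s["ee_rot"];R=Ro.from_quat([*q[1:],q[0]]).as_matrix();print("pad tip",proj(c,s["position"]+R@[0,y,.008]),proj(c,s["position"]+R@[0.011,y,-.011]))
cv2.imwrite("pics/w4.png",np.hstack([cv2.resize(a[170:330,180:330],(400,427)),cv2.resize(b[170:270,300:394],(400,427))])[:,:,::-1])
E
```

```text
clock 5.0 pos [0.4406 0.2893 0.0317] yaw 157.7 w -0.0002 F [-1.1  0.8 -0. ] q6 -0.73
shift/0.8 [0.0003 0.0005 0.0134] twist -0.0033 dyaw 0.4
0.0 [ 0.0104191  -0.0111409   0.01642575]
pad tip [246.99525121 225.71437026] [245.89925493 220.75223871]
pad tip [256.24399583 225.70672515] [256.42200293 220.74344723]
pad tip [265.49291638 225.69823766] [266.94496156 220.73372213]
```

View pics/w4.png

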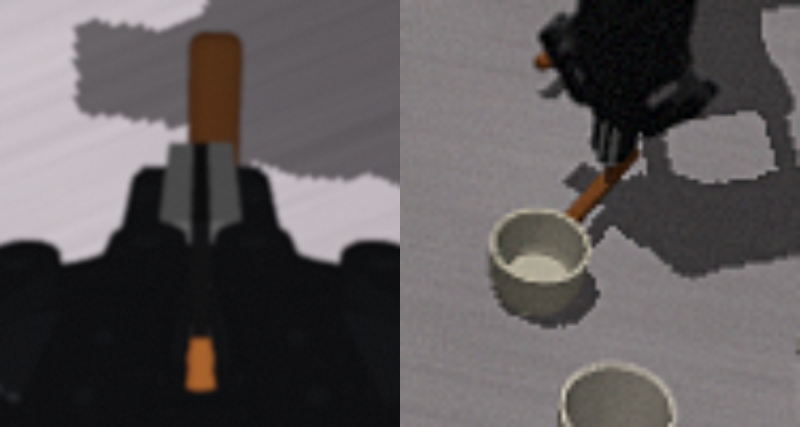

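The fingers are above the handle and probably pressing it down, tilting the dish. I'll lift clear, open, and watch the opening.

Request:
move_arm --deltas '[[[0.0,0.0,-0.03,0,1],[0.0,0.0,-0.07,0,1],[0.0,0.0,-0.112,0,0.5],[0.0,0.0,-0.112,0,-0.3],[0.0,0.0,-0.112,0,-0.3],[0.0,0.0,-0.112,0,-0.3],[0.0,0.0,-0.112,0,-0.3]]]'

```text
clock: 5.8
position: [0.4394, 0.2887, 0.1196]
ee_rot: [-0.001, 0.193, 0.981, -0.001]
contact_force: [0.5, -0.3, -1.1]
width: 0.0554
gripper_force: 0.0
```

```bash
python3 - <<'E'
from h import *
todo((.4405,.2897,.021),158.1)
s=manip.get_state();c=cam("wrist",s);im=manip.get_image("wrist")
H=hsv(im);h,sa,v=[H[...,i].astype(int) for i in range(3)]
m=(h>=5)&(h<20)&(sa>90)
n,l,st,ce=cv2.connectedComponentsWithStats(m.astype(np.uint8));i=min((i for i in range(1,n) if st[i][4]>150),key=lambda i:abs(ce[i][0]-256))
print(st[i],ce[i]);pts=np.argwhere(l==i)[:,::-1].astype(np.float32);vx,vy,x0,y0=cv2.fitLine(pts,2,0,.01,.01).ravel()
p=(pts-[x0,y0])@[vx,vy];A,B=[ray(c,(x0+k*vx,y0+k*vy),.036) for k in(p.min(),p.max())]
print(A,B,np.degrees(np.arctan2(*(B-A)[1::-1])),np.hypot(*(B-A)[:2]))
cv2.imwrite("pics/w5.png",im[:,:,::-1])
E
```

```text
clock 5.8 pos [0.4394 0.2887 0.1196] yaw 157.7 w 0.0554 F [ 0.5 -0.3 -1.1] q6 -0.73
shift/0.8 [-0.001   0.002   0.1232] twist -0.0033 dyaw 0.4
[ 252  161   15   95 1140] [258.9245614  208.37017544]
[0.49782677 0.26665013 0.036     ] [0.41264257 0.30344291 0.036     ] 156.6395041730677 0.09279038784929702
```

View pics/w5.png

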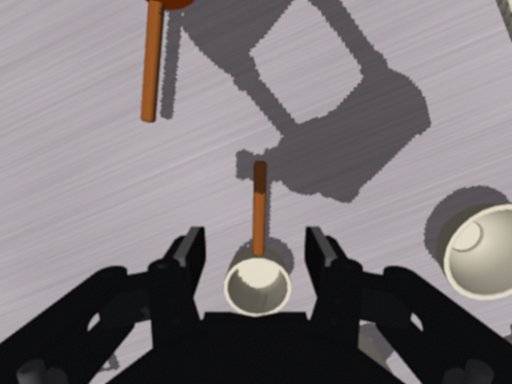

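The dish is upright and level again, with its handle from (260,161) to (258,255), so it only shifted about 2 mm. I'll retry centred, a little lower, closing in stages with a gentle squeeze.

Request:
move_arm --deltas '[[[-0.001,0.003,0.05,0.008,-0.3],[-0.001,0.003,0.09,0.008,-0.3],[-0.001,0.003,0.12,0.008,-0.3],[-0.001,0.003,0.129,0.008,-0.3],[-0.001,0.003,0.129,0.008,0.2],[-0.001,0.003,0.129,0.008,0.4],[-0.001,0.003,0.129,0.008,0.5],[-0.001,0.003,0.129,0.008,0.5]]]' --squeeze 30

```text
clock: 6.65
position: [0.4429, 0.2916, 0.019]
ee_rot: [0.001, 0.202, 0.979, 0.001]
contact_force: [-0.3, -0.1, 0.5]
width: 0.0218
gripper_force: 0.0
```

```bash
cat >> h.py <<'E'
def handle(s,im,z=.036):
    c=cam("wrist",s);H=hsv(im);h,sa,v=[H[...,i].astype(int) for i in range(3)]
    n,l,st,ce=cv2.connectedComponentsWithStats(((h>=5)&(h<20)&(sa>90)).astype(np.uint8))
    for i in range(1,n):
        if st[i][4]>20: print("brown",st[i],ce[i].round(1),ray(c,(ce[i][0],st[i][1]),z).round(4))
    q=s["ee_rot"];R=Ro.from_quat([*q[1:],q[0]]).as_matrix()
    print("tip px",[proj(c,s["position"]+R@[0.011,y,.008]).round(1) for y in(-.006,.006)])
E
python3 - <<'E'
from h import *
todo((.4411,.2912,.017),156.7)
s=manip.get_state();im=manip.get_image("wrist");handle(s,im);np.save("w6.npy",im)
E
```

```text
clock 6.65 pos [0.4429 0.2916 0.019 ] yaw 156.75 w 0.0218 F [-0.3 -0.1  0.5] q6 -0.71
shift/0.8 [ 0.0019 -0.0013  0.0025] twist 0.0004 dyaw -0.05
brown [  43    0   34  125 3798] [60.4 60.1] [0.2991 0.2579 0.036 ]
brown [ 244  185   22  133 2587] [254.8 250.2] [0.4117 0.3039 0.036 ]
tip px [array([246.9, 209.7]), array([265.7, 209.6])]
```

Request:
move_arm --deltas '[[[0,0,0,0,0.6],[0,0,0,0,0.7],[0,0,0,0,0.8],[0,0,0,0,0.8],[0,0,0,0,0.8]]]' --squeeze 30

```text
clock: 7.2
position: [0.4421, 0.2913, 0.0179]
ee_rot: [0.0, 0.202, 0.979, 0.0]
contact_force: [-0.5, 0.0, 1.4]
width: 0.0107
gripper_force: 30.6
```

```bash
python3 - <<'E'
from h import *
todo((.4411,.2912,.017),156.7)
s=manip.get_state();print(s["gripper_force"]);im=manip.get_image("wrist");handle(s,im)
E
```

```text
clock 7.2 pos [0.4421 0.2913 0.0179] yaw 156.74 w 0.0107 F [-0.5  0.   1.4] q6 -0.71
shift/0.8 [ 0.0011 -0.0006  0.0012] twist 0.0003 dyaw -0.04
30.630050897598267
brown [  44    0   33  126 3833] [60.6 60.9] [0.2988 0.2581 0.036 ]
brown [ 244  186   23  132 2686] [254.9 250.7] [0.4112 0.3036 0.036 ]
tip px [array([246.9, 209.7]), array([265.7, 209.6])]
```

Gripped at 10.7 mm and 30 N. I'll firm up the grip and lift slightly.

Request:
move_arm --deltas '[[[0,0,0,0,1],[0,0,0,0,1],[0,0,-0.003,0,1],[0,0,-0.006,0,1],[0,0,-0.008,0,1],[0,0,-0.008,0,1]]]' --squeeze 60

```text
clock: 7.85
position: [0.4419, 0.2909, 0.0242]
ee_rot: [-0.0, 0.202, 0.979, -0.0]
contact_force: [0.4, 0.8, -2.1]
width: 0.0097
gripper_force: 58.6
```

```bash
python3 - <<'E'
from h import *
u=np.array([np.sin(np.radians(10.2)),np.cos(np.radians(10.2))])  # dispenser +y
xd=np.array([u[1],-u[0]]);sp=np.array([.5744,-.0063])
g=sp-.095*xd; print("grip target",g)
todo((*g,.025),169.8)
s=manip.get_state();print(s["gripper_force"]);im=manip.get_image("wrist");handle(s,im,.042)
# rim in top view: pale pixels near the bowl
t=manip.get_image("top");cv2.imwrite("pics/t6.png",t[:,:,::-1])
E
```

```text
grip target [0.48090142 0.01052305]
clock 7.85 pos [0.4419 0.2909 0.0242] yaw 156.73 w 0.0097 F [ 0.4  0.8 -2.1] q6 -0.71
shift/0.8 [-0.1832 -0.3028 -0.0009] twist -0.1089 dyaw 13.07
58.584882616996765
brown [  54    0   31  126 3628] [70.  60.6] [0.3001 0.2615 0.042 ]
brown [ 244  187   22  131 2624] [254.8 251.8] [0.4116 0.303  0.042 ]
tip px [array([246.9, 209.7]), array([265.7, 209.6])]
```

Request:
move_arm --deltas '[[[-0.01,-0.018,0,-0.006,1],[-0.03,-0.05,0,-0.018,1],[-0.055,-0.09,0,-0.033,1],[-0.08,-0.131,0,-0.048,1],[-0.105,-0.172,0,-0.063,1],[-0.13,-0.213,0,-0.078,1],[-0.15,-0.246,0,-0.09,1],[-0.168,-0.276,0,-0.1,1],[-0.179,-0.294,0,-0.106,1],[-0.184,-0.3025,0,-0.109,1],[-0.184,-0.3025,0,-0.109,1],[-0.184,-0.3025,0,-0.109,1]]]'

```text
clock: 9.15
position: [0.4814, 0.0112, 0.0242]
ee_rot: [-0.0, 0.089, 0.996, 0.0]
contact_force: [-0.2, -0.0, -2.4]
width: 0.0093
gripper_force: 58.7
```

```bash
python3 - <<'E'
from h import *
todo((.4819,.0104,.018),169.8)
s=manip.get_state();print(s["gripper_force"]);im=manip.get_image("wrist");handle(s,im,.042);cv2.imwrite("pics/w7.png",im[:,:,::-1])
sc=manip.get_image("scene");tp=manip.get_image("top")
for n,i in(("scene7",sc),("top7",tp)):cv2.imwrite(f"pics/{n}.png",i[:,:,::-1])
E
```

```text
clock 9.15 pos [0.4814 0.0112 0.0242] yaw 169.81 w 0.0093 F [-0.2 -0.  -2.4] q6 -1.51
shift/0.8 [-0.0009 -0.0009  0.0077] twist 0.0001 dyaw -0.01
58.68578016757965
brown [ 244  187   22  131 2635] [254.7 251.5] [0.4489 0.0163 0.042 ]
tip px [array([246.5, 209.9]), array([265.3, 209.9])]
```

Request:
move_arm --deltas '[[[-0.0015,-0.0005,0,0,1],[-0.0015,-0.0005,0.003,0,1],[-0.0015,-0.0005,0.006,0,1],[-0.0015,-0.0005,0.0078,0,1],[-0.0015,-0.0005,0.0078,0,1]]]'

```text
clock: 9.8
position: [0.4824, 0.0103, 0.018]
ee_rot: [-0.0, 0.089, 0.996, 0.0]
contact_force: [-2.1, 0.8, 2.1]
width: 0.0093
gripper_force: 59.2
```

```bash
python3 - <<'E'
from h import *
todo((.4819,.0104,.018),169.8)
E
```

```text
clock 9.8 pos [0.4824 0.0103 0.018 ] yaw 169.82 w 0.0093 F [-2.1  0.8  2.1] q6 -1.52
shift/0.8 [ 0.0006  0.     -0.0001] twist 0.0002 dyaw -0.02
```

Request:
move_arm --deltas '[[[0,0,0,0,0.7],[0,0,0,0,0.4],[0,0,0,0,0],[0,0,0,0,0],[0,0,-0.05,0,0],[0,0,-0.11,0,0],[0,0,-0.17,0,0],[0,0,-0.23,0,0],[0,0,-0.29,0,0],[0,0,-0.29,0,0],[0,0,-0.29,0,0]]]'

```text
clock: 10.9
position: [0.4834, 0.01, 0.2512]
ee_rot: [0.002, 0.089, 0.996, -0.0]
contact_force: [0.8, -0.2, -0.0]
width: 0.0427
gripper_force: 0.0
```

```bash
python3 - <<'E'
from h import *
u=np.array([np.sin(np.radians(10.2)),np.cos(np.radians(10.2))]);xd=np.array([u[1],-u[0]])
todo((.4824,.0103,.25),169.8)
s=manip.get_state();c=cam("wrist",s);im=manip.get_image("wrist");cv2.imwrite("pics/w8.png",im[:,:,::-1])
H=hsv(im);h,sa,v=[H[...,i].astype(int) for i in range(3)]
n,l,st,ce=cv2.connectedComponentsWithStats(((h>=5)&(h<20)&(sa>90)).astype(np.uint8))
for i in range(1,n):
    if st[i][4]<100: continue
    pts=np.argwhere(l==i)[:,::-1].astype(np.float32);vx,vy,x0,y0=cv2.fitLine(pts,2,0,.01,.01).ravel()
    p=(pts-[x0,y0])@[vx,vy];A,B=[ray(c,(x0+k*vx,y0+k*vy),.036) for k in(p.min(),p.max())]
    E,N=(A,B) if A[0]<B[0] else (B,A);d=(N-E)[:2];L=np.hypot(*d);d/=L
    print(st[i],"end",E.round(4),"yaw",np.degrees(np.arctan2(d[1],d[0])).round(2),L.round(4),"bowl",(E[:2]+.126*d).round(4))
# expected pixels of dish rim and spout bottom under estimate
for nm,P in(("spout bottom",[*(np.array([.5744,-.0063])),.06]),("bowl rim",[.5744,-.0063,.042])):print(nm,proj(c,P).round(1))
cv2.imwrite("pics/w8c.png",cv2.resize(im[130:290,150:350,::-1],None,fx=4,fy=3.75/1,interpolation=cv2.INTER_CUBIC))
E
```

```text
clock 10.9 pos [0.4834 0.01   0.2512] yaw 169.82 w 0.0427 F [ 0.8 -0.2 -0. ] q6 -1.52
shift/0.8 [0.0013 0.0002 0.0014] twist 0.0002 dyaw -0.02
[403   0  22  28 287] end [0.3173 0.2407 0.036 ] yaw -35.29 0.0337 bowl [0.4201 0.1679]
[251 143   9  66 546] end [0.4507 0.0154 0.036 ] yaw -9.87 0.0929 bowl [ 0.5748 -0.0061]
[  7 282  39  34 480] end [ 0.5923 -0.3969  0.036 ] yaw 29.13 0.0631 bowl [ 0.7023 -0.3355]
spout bottom [255.4 235.9]
bowl rim [255.4 230.6]
```

View pics/w8c.png

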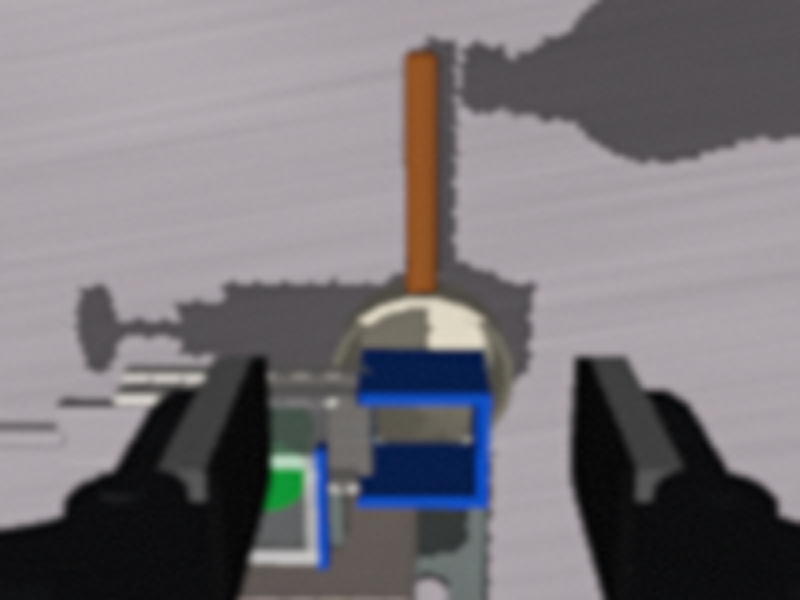

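Dish: bowl measured at (0.5748,-0.0061), spout (0.5744,-0.0063). The picture shows the blue spout (358–490, 350–510) over the bowl, dish upright. Now go behind the push disc with the fingers shut.

Request:
move_arm --deltas '[[[-0.02,-0.045,0,0,1],[-0.045,-0.1,0,0,1],[-0.07,-0.15,0,0,1],[-0.095,-0.2,0,0,1],[-0.115,-0.246,0,0,1],[-0.115,-0.246,0.02,0,1],[-0.115,-0.246,0.07,0,1],[-0.115,-0.246,0.12,0,1],[-0.115,-0.246,0.17,0,1],[-0.115,-0.246,0.199,0,1],[-0.115,-0.246,0.199,0,1],[-0.115,-0.246,0.199,0,1]]]'

```text
clock: 12.15
position: [0.5379, -0.1995, 0.0896]
ee_rot: [-0.001, 0.089, 0.996, 0.001]
contact_force: [0.6, 0.0, 0.9]
width: 0.0001
gripper_force: 0.0
```

```bash
cat >> h.py <<'E'
def disp():
    s=manip.get_state();u=np.array([.1771,.9842]);xd=np.array([.9842,-.1771]);d=s["position"][:2]-[.5663,-.0525]
    print("disp x,y mm",(d@xd*1e3).round(1),(d@u*1e3).round(1),"Fu",(s["contact_force"][:2]@u).round(1),"z",s["position"][2].round(4),"w",s["width"].__round__(4),"t",round(s["clock"],2))
E
python3 -c "
from h import *
disp()
s=manip.get_state();c=cam('wrist',s);im=manip.get_image('wrist');H=hsv(im);h,sa,v=[H[...,i].astype(int) for i in range(3)]
print([(a,b,ray(c,a,.089).round(4)) for a,b in blobs(((h<6)|(h>174))&(sa>150)&(v>60),60)[0]])
u=np.array([.1771,.9842])
print([proj(c,[*(np.array([.5663,-.0525])-.104*u),.089])])
"
```

```text
disp x,y mm -1.9 -149.7 Fu 0.1 z 0.0896 w 0.0001 t 12.15
[(array([330.4, 232.8]), array([ 318,  203,   27,   62, 1368], dtype=int32), array([ 0.5476, -0.1541,  0.089 ]))]
[array([329.16112614, 233.376169  ])]
```

Request:
move_arm --deltas '[[[0,0.02,0,0,1],[0,0.032,0,0,1],[0,0.044,0,0,1],[0,0.056,0,0,1],[0,0.068,0,0,1],[0,0.078,0,0,1],[0,0.078,0,0,1],[0,0.078,0,0,1]]]'

```text
clock: 13.0
position: [0.5501, -0.1395, 0.0919]
ee_rot: [0.001, 0.088, 0.996, -0.002]
contact_force: [-0.7, -5.9, 3.4]
width: 0.0001
gripper_force: 2.6
```

```bash
python3 -c "
from h import *
disp()"
```

```text
disp x,y mm -0.5 -88.4 Fu -5.9 z 0.0919 w 0.0001 t 13.0
```

Request:
move_arm --deltas '[[[0,0.008,0,0,1],[0,0.016,0,0,1],[0,0.02,0,0,1],[0,0.02,0,0,1],[0,0.02,0,0,1]]]'

```text
clock: 13.5
position: [0.5529, -0.1245, 0.092]
ee_rot: [0.001, 0.088, 0.996, -0.002]
contact_force: [-1.5, -6.3, 3.1]
width: 0.0001
gripper_force: 3.4
```

```bash
python3 -c "
from h import *
disp()"
```

```text
disp x,y mm -0.4 -73.3 Fu -6.5 z 0.092 w 0.0001 t 13.5
```

Request:
move_arm --deltas '[[[0,0.003,0,0,1],[0,0.005,0,0,1],[0,0.005,0,0,1]]]'

```text
clock: 13.8
position: [0.5536, -0.1209, 0.0919]
ee_rot: [0.001, 0.088, 0.996, -0.003]
contact_force: [-2.2, -7.1, 3.0]
width: 0.0002
gripper_force: 3.7
```

```bash
python3 -c "
from h import *
disp()"
```

```text
disp x,y mm -0.4 -69.6 Fu -7.3 z 0.0919 w 0.0002 t 13.8
```

Request:
move_arm --deltas '[[[0,0.003,0,0,1],[0,0.005,0,0,1],[0,0.005,0,0,1]]]'

```text
clock: 14.1
position: [0.5538, -0.1199, 0.092]
ee_rot: [0.001, 0.087, 0.996, -0.005]
contact_force: [-3.2, -14.4, 3.7]
width: -0.0003
gripper_force: 7.4
```

```bash
python3 -c "
from h import *
disp()"
```

```text
disp x,y mm -0.4 -68.6 Fu -14.8 z 0.092 w -0.0003 t 14.1
```

The stop is reached: motion stalled at 14.8 N. Retreat and let the slide return.

Request:
move_arm --deltas '[[[0,0,0,0,1],[0,-0.03,0,0,1],[0,-0.06,0,0,1],[0,-0.09,0,0,1],[0,-0.1,0,0,1],[0,-0.1,0,0,1],[0,-0.1,0,0,1],[0,-0.1,0,0,1],[0,-0.1,0,0,1],[0,-0.1,0,0,1],[0,-0.1,0,0,1],[0,-0.1,0,0,1]]]'

```text
clock: 15.3
position: [0.5398, -0.1934, 0.0909]
ee_rot: [0.0, 0.089, 0.996, -0.0]
contact_force: [-0.4, -0.1, 0.0]
width: -0.0001
gripper_force: 0.0
```

```bash
cat > chk.py <<'E'
from h import *
disp()
s=manip.get_state();c=cam('wrist',s);im=manip.get_image('wrist');H=hsv(im);h,sa,v=[H[...,i].astype(int) for i in range(3)]
print("red",[(a,ray(c,a,.089).round(4)) for a,b in blobs(((h<6)|(h>174))&(sa>150)&(v>60),60)[0]])
print("green wrist",[(a,b) for a,b in blobs((h>45)&(h<85)&(sa>80),10)[0]])
for n in("top","scene"):
    im=manip.get_image(n);H=hsv(im);h,sa,v=[H[...,i].astype(int) for i in range(3)];c=cam(n)
    print("green",n,[(a,b,ray(c,a,.01).round(3)) for a,b in blobs((h>45)&(h<85)&(sa>80)&(v>40),4)[0]])
    print(" bowl px",proj(c,[.5748,-.0061,.01]).round(1),"mag",proj(c,[.5663,-.0525,.1]).round(1))
    cv2.imwrite(f"pics/{n}_{s['clock']:.2f}.png",im[:,:,::-1])
E
python3 chk.py
```

```text
disp x,y mm -1.1 -143.4 Fu -0.2 z 0.0909 w -0.0001 t 15.3
red [(array([319.6, 230.7]), array([ 0.5476, -0.1542,  0.089 ]))]
green wrist [(array([465.2, 192.3]), array([462, 189,   7,   7,  33], dtype=int32)), (array([460.6, 229.3]), array([457, 217,  10,  25, 127], dtype=int32))]
green top [(array([280.8, 157. ]), array([277, 154,   9,   7,  44], dtype=int32), array([ 0.595, -0.059,  0.01 ])), (array([267.2, 160.4]), array([265, 160,   5,   2,   9], dtype=int32), array([ 0.584, -0.016,  0.01 ]))]
 bowl px [264.1 163.3] mag [280.7 159.1]
green scene [(array([237.4, 227. ]), array([233, 225,   9,   5,  31], dtype=int32), array([ 0.571, -0.014,  0.01 ]))]
 bowl px [239.5 228.5] mag [223.3 201.6]
```

Slide is back at rest, one tablet in the bowl. Second stroke.

Request:
move_arm --deltas '[[[0,0.02,0,0,1],[0,0.035,0,0,1],[0,0.048,0,0,1],[0,0.06,0,0,1],[0,0.072,0,0,1],[0,0.082,0,0,1],[0,0.09,0,0,1],[0,0.095,0,0,1],[0,0.098,0,0,1],[0,0.1,0,0,1],[0,0.1,0,0,1],[0,0.1,0,0,1]]]'

```text
clock: 16.65
position: [0.5531, -0.1198, 0.091]
ee_rot: [-0.0, 0.087, 0.996, -0.005]
contact_force: [-3.0, -16.5, -1.8]
width: 0.0002
gripper_force: 7.8
```

```bash
python3 -c "
from h import *
disp()"
```

```text
disp x,y mm -1.0 -68.6 Fu -16.7 z 0.091 w 0.0002 t 16.65
```

At the stop again (16.7 N, same position). Retreat.

Request:
move_arm --deltas '[[[0,0,0,0,1],[0,-0.03,0,0,1],[0,-0.06,0,0,1],[0,-0.09,0,0,1],[0,-0.1,0,0,1],[0,-0.1,0,0,1],[0,-0.1,0,0,1],[0,-0.1,0,0,1],[0,-0.1,0,0,1],[0,-0.1,0,0,1],[0,-0.1,0,0,1],[0,-0.1,0,0,1]]]'

```text
clock: 17.85
position: [0.5398, -0.1934, 0.0909]
ee_rot: [0.0, 0.089, 0.996, -0.0]
contact_force: [0.5, 0.1, 0.5]
width: -0.0001
gripper_force: 0.0
```

```bash
python3 chk.py
```

```text
disp x,y mm -1.1 -143.4 Fu 0.1 z 0.0909 w -0.0001 t 17.85
red [(array([319.6, 230.7]), array([ 0.5475, -0.1542,  0.089 ]))]
green wrist [(array([471.7, 191.2]), array([462, 186,  20,  10, 137], dtype=int32)), (array([460.5, 229.2]), array([456, 217,  11,  26, 136], dtype=int32))]
green top [(array([280.7, 157.4]), array([277, 155,   8,   6,  36], dtype=int32), array([ 0.593, -0.059,  0.01 ])), (array([265.5, 159.9]), array([262, 159,   8,   3,  19], dtype=int32), array([ 0.586, -0.011,  0.01 ]))]
 bowl px [264.1 163.3] mag [280.7 159.1]
green scene [(array([238.6, 226.7]), array([233, 224,  11,   6,  44], dtype=int32), array([ 0.569, -0.011,  0.01 ]))]
 bowl px [239.5 228.5] mag [223.3 201.6]
```

Green area in the bowl grew in every view, and the disc is back at rest. Raise clear, confirm the dish pose, and hand in.

Request:
move_arm --deltas '[[[0,-0.02,-0.03,0,1],[0,-0.02,-0.08,0,1],[0,-0.02,-0.14,0,1],[0,-0.02,-0.19,0,1],[0,-0.02,-0.2,0,1],[0,-0.02,-0.2,0,1],[0,-0.02,-0.2,0,1],[0,-0.02,-0.2,0,1]]]'

```text
clock: 18.8
position: [0.5358, -0.2088, 0.2486]
ee_rot: [-0.002, 0.089, 0.996, 0.001]
contact_force: [0.6, 0.1, -0.0]
width: -0.0002
gripper_force: 0.0
```

```bash
python3 - <<'E'
from h import *
s=manip.get_state();im=manip.get_image("wrist");handle(s,im);disp()
print(manip.sign_off())
E
```

```text
brown [401  74  19  73 705] [409.8 109.9] [0.4509 0.0058 0.036 ]
brown [ 55  85  34  66 975] [ 71.8 116.3] [ 0.3871 -0.4204  0.036 ]
brown [119 236  37  32 278] [142.9 246. ] [ 0.6055 -0.39    0.036 ]
brown [199 261  12   8  53] [204.6 264.8] [ 0.6619 -0.3093  0.036 ]
brown [  67  264   66   53 1948] [ 95.4 286.5] [ 0.6375 -0.4749  0.036 ]
brown [152 297  25  26 300] [164.2 309.4] [ 0.7126 -0.3867  0.036 ]
tip px [array([246.5, 209.9]), array([265.3, 209.9])]
disp x,y mm -2.1 -159.2 Fu -0.5 z 0.2487 w -0.0002 t 18.85
the job is handed in; nothing more can be done
None
```

I handed the job in at 18.85 s: the dish stands under the spout, and both strokes reached the stop and sprang back. Camera colour checks show two tablets in the bowl and the rest in the magazine. My first grasp missed and tipped the dish briefly; it settled upright about 2 mm off, and the second grasp held.

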